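Set the bench timer without letting it twist

TASK

Set the wind-up lab timer to five minutes: bear down on it while you turn its dial clockwise past the blue ten-minute mark, and then turn the dial back to the green five-minute mark. The timer is light and its dial is stiff, so hold it down hard enough that the housing does not twist, slide or lift, but never press it against its tile with more than 25 N. Then let go, leave the timer standing where it was, and disturb nothing else on the bench.

Things in the scene. Friction and masses are not known exactly. Their poses are not given: they have to be found in the camera images.
- timer: Wind-up timer: loose round white housing, 80 mm across, 36 mm high, on four small hard feet 31 mm from its axis; 0.14 to 0.22 kg. Origin: centre of underside, z up. Pressed too little, the whole timer spins with the dial; it takes some 3 to 10 N of downward push, differing each time, before only the dial turns. Nothing in it yields: a millimetre too low is too hard, so go by the felt force.
- dial (a joint): Angle of the dial relative to the housing, rad; it grows clockwise seen from above. 0: pointer at the red zero mark; 1.047: green mark (5 min); 2.094: blue mark (10 min); end stop at 5.0. It begins between 0 and 0.45. It turns either way against a steady friction of 0.13 N m and stays where it is left.
- dial_bar (a point): Centre of the top of the dial's grip bar, on the turning axis, 69 mm above the tile (75 mm above the bench). The grey bar is 44 mm long (along this frame's x), 14 mm thick (y) and 26 mm high, and stands on a flat black round flange 48 mm across, 6 mm thick, just above the housing. Bar, flange and frame turn together. The frame's -x end, with a white line on top, is the pointer.
- dial_flange (a point): Centre of the flange's upper face, on the turning axis, 43 mm above the tile (49 mm above the bench) (the grip bar stands on it); the flange is open on both sides of the bar, where fingertips holding the bar can bear down on it. Same axes as dial_bar.
- timer_zero (a point): Outer end of the red zero mark: top rim of the housing, 40 mm from its axis towards its own -x, 36 mm above the tile. It shows which way the housing faces, which must not change. On the housing's top, clockwise from it seen from above: green five-minute mark at 60 degrees, blue ten-minute mark at 120 degrees; thin black ticks at the other minutes, 12 degrees each.
- flask: Bystander: glass conical flask, 64 mm across the base, 100 mm high. Origin: centre of its underside.
- beaker: Bystander: glass beaker, 68 mm across, 85 mm high. Origin: centre of its underside.
- mortar: Bystander: white ceramic mortar bowl, 90 mm across, 55 mm high. Origin: centre of its underside.
- jar: Bystander: amber jar with a white lid, 60 mm across, 70 mm high. Origin: centre of its underside.
- bottle_a: Bystander: amber reagent bottle with a black cap, 56 mm across, 130 mm high. Origin: centre of its underside.
- bottle_b: Bystander: white plastic bottle with a blue cap, 64 mm across, 140 mm high. Origin: centre of its underside.
- spatula: Bystander: red plastic lab spoon, 150 mm long, lying along its own x. Origin: its underside, at mid-length.
- tile: Blue glazed bench tile, 220 mm square and 6 mm thick, fixed to the bench; the timer stands on it. Origin: centre of its underside on the bench; its top is 6 mm above the bench.

How it is judged:
By the outcome, as a careful person would: the job done as asked, in the order asked, and still so for the second after the job is handed in, with the robot touching nothing.
It also fails if it takes over 72 s, if anything falls off the work surface, if the arm or the gripper's body presses on something with over 40 N, if the wrist force passes 120 N, or if a joint passes its speed limit or range.

ROBOT

A 6-joint arm with a two-finger parallel gripper is mounted at the origin on the work surface. World frame = base frame: x ahead of the robot, y to its left, z up, the work surface at z = 0. Lengths are in m, angles in rad, forces in N, time in s.
With the tool pointing down it reaches from about 0.35 to 0.925 m from the base axis. Payload 6.4 kg.
Tool frame: the origin (TCP) lies midway between the tips of the shut fingers; the grasp point (between the pads) lies 19 mm behind it; x points along the fingers, y is the direction in which the jaws open and shut, and the axes are right-handed (so a half turn about x gives the same grasp; the last joint's range is limited). The gripper opens to 85 mm and grips with 20 to 120 N. Pads are 22 mm wide; open, the fingers measure 114 mm over their backs; the gripper's body (76 mm by 85 mm) begins 54 mm behind the grasp point. The pads swing forward as they close: fully open they stand 13 mm farther back than shut.
Start: joints at [1.051, 0.245, 1.558, -0, 1.339, -0.174], TCP at [0.22, 0.612, 0.207] pointing down, gripper open.
Joint ranges: [-3.13, 3.13], [-1.02, 2.26], [0.13, 2.54], [-0.95, 4.09], [0.21, 2.88], [-2.74, 2.74]. Speed limits (rad/s): [2.57, 2.57, 3.14, 3.14, 3.14, 3.14].

INTERFACE

Orientations are given as a unit quaternion [w, x, y, z].
In Python, from plant import arm, vision, ticket, nets gives the robot as it stands.
- The arm moves only by the tool move_arm, never from a script. Its argument "plan" is a list of rows, each a list of 7 numbers: the turn, a rotation vector about the world's x, y, z in rad, then the shift along the world's x, y, z in mm, then the opening, from 0 (shut) to 1 (fully open). A call has 1 to 8 rows; each row shifts and turns the commanded pose from where the row before left it; what a row does not reach is not made up. A row lasts 1/12 s, in which the tool goes at most 41.7 mm and 7.16 degrees, less where a joint would pass 70% of its speed; a pose out of reach is approached as far as the arm can. A call is refused whole if a number of a shift passes 41.7 or a number of a turn 0.125, either way. A call with a gripper value outside its range is refused whole. The fingers move at their own pace and stop on an object; "newtons" is the grip in N (left out, the last holds). Time passes only in rows, so rows that do not move let the fingers close. It gives the time, the measured TCP pose, the force and the opening at its end, in the units of the state.
- arm.sense(): the state, without advancing time (a new reading comes with each control period).
- vision.snapshot(name): name is "side" or "top"; returns (picture, depth): 480x640x3 uint8, red, green, blue; 480x640 float32, m along the optical axis (not along the pixel's ray), 0 where there is no reading.
- vision.camera_params(name): a dict with "fx", "fy", "cx", "cy" (pixels), "world_to_cam" (4x4, takes a point from world to camera coordinates). Camera axes: x right, y up, looking along -z (the intrinsics and any distortion apply to the point x, -y, -z); pixel columns grow to the right and rows downward; lengths in m; the calibration is good to about 2 mm. A picture is of the moment at which its call begins. camera_params takes no time and is no camera call.
- ticket.hand_in(): hands the job in, once; it reports no verdict.
Trained networks look in the newest picture that a camera, given by its name, has taken for a name from the list of things; names that differ only in an ending like _2 or _b are one class to them, and where a whole thing is asked for, a point or a joint stands for the part that bears it (a point fixed in the world has none). Each returns a list of dicts, best first, with "p" (0 to 1); they miss things now and then, are a little off and sometimes report something else, mostly with a low value. They report only what shows in the picture. A call takes as long as a camera call.
- nets.boxes_of(camera, query): "point" ([x, y, z] in m, in the coordinates of the camera as it stood for that picture, good to about 4 mm: the middle of the surface that is visible of it).
- nets.pinpoint(camera, query): "point" ([x, y, z] in m, in the coordinates of the camera as it stood for that picture, good to about 4 mm: a listed point, or the origin of a listed thing).
The state is a dict: "time": time; "qpos": joint angles; "qvel": joint speeds; "tau": joint torques, N m; "position": TCP position; "eef_rot": TCP orientation; "wrist_force": force on the tool from outside, world axes, zero at the start; "ft_torque": the same for the moment, N m; "opening": finger opening in m.
Only numpy, scipy, OpenCV 4.12 (cv2) and the standard library are available. Lean on these libraries where they do the work, as an engineer would, in place of code of your own. Each camera call takes 0.05 s, during which the arm holds its last target.

## Working session

There is one attempt and no reset: what is moved stays moved. The work goes in short steps, Python scripts to look and compute and a tool call to move; the robot and the scene stay as the last step left them, time stands still between calls to the robot, and variables do not carry over. Pictures are saved under pics/ and viewed, and the job is handed in when it is done.

Besides the shell and the picture viewer there is one more tool, called after "Call:" as name([rows], argument=value, ...), one row to a line, values as JSON. move_arm: Moves the arm, as the interface text tells. Its arguments: {"type":"object","properties":{"plan":{"type":"array","items":{"type":"array","items":{"type":"number"}}},"newtons":{"type":"number"}},"required":["plan"]}

```bash
ls; mkdir -p pics; cat > h.py <<'E'
from plant import arm, vision, ticket, nets
import numpy as np, cv2
def snap(n,f):
    im,d=vision.snapshot(n); cv2.imwrite('pics/'+f,im[:,:,::-1]); return im,d
def w(n,p):
    T=np.linalg.inv(np.array(vision.camera_params(n)["world_to_cam"])); return (T@np.r_[p,1])[:3]
def proj(n,P):
    c=vision.camera_params(n); q=(np.array(c["world_to_cam"])@np.r_[P,1])[:3]
    return c["cx"]+c["fx"]*q[0]/-q[2], c["cy"]+c["fy"]*-q[1]/-q[2]
E
python3 - <<'E'
from h import *
np.set_printoptions(precision=4,suppress=True)
s=arm.sense(); print(s)
for n in ("top","side"):
    snap(n,n+'0.png'); c=vision.camera_params(n); print(c)
    for q in ("dial_bar","timer_zero","timer","tile","dial_flange"):
        print(n,q,[(round(r["p"],2),w(n,r["point"])) for r in nets.pinpoint(n,q)[:2]])
E
```

```text
pics
{'time': 0.0, 'qpos': array([ 1.0509,  0.2458,  1.559 , -0.    ,  1.3387, -0.1741]), 'qvel': array([-0.0001, -0.0005, -0.0013, -0.0005,  0.0008, -0.0001]), 'tau': array([ -0.0004, -42.9498, -32.6134,  -0.0001,   0.0053,  -0.    ]), 'position': array([0.22  , 0.611 , 0.2057]), 'eef_rot': array([ 0.6963,  0.121 ,  0.6968, -0.1223]), 'wrist_force': array([-0.6358,  0.324 ,  0.4393]), 'ft_torque': array([0.0067, 0.0115, 0.0272]), 'opening': 0.08525334901790353}
{'fx': 555.7467770662965, 'fy': 555.7467770662965, 'cx': 316.0727945545284, 'cy': 239.65862642033974, 'world_to_cam': array([[ 0.087 , -0.9962, -0.001 , -0.1054],
       [ 0.9732,  0.0848,  0.2136, -0.5647],
       [-0.2127, -0.0195,  0.9769, -1.4993],
       [ 0.    ,  0.    ,  0.    ,  1.    ]])}
top dial_bar [(0.8, array([ 0.5002, -0.0415,  0.0749]))]
top timer_zero [(0.62, array([ 0.462 , -0.0293,  0.0428])), (0.43, array([ 0.4427, -0.3327,  0.0008]))]
top timer [(0.67, array([ 0.5027, -0.0377,  0.0116]))]
top tile [(0.83, array([ 0.5212, -0.0363, -0.002 ]))]
top dial_flange [(0.81, array([ 0.5007, -0.0366,  0.0486]))]
{'fx': 570.1064084421755, 'fy': 570.1064084421755, 'cx': 316.97925911642665, 'cy': 240.89210946898257, 'world_to_cam': array([[-0.9971, -0.0757,  0.0075,  0.5668],
       [ 0.0614, -0.7422,  0.6673, -0.1489],
       [-0.045 ,  0.6658,  0.7447, -1.4244],
       [ 0.    ,  0.    ,  0.    ,  1.    ]])}
side dial_bar [(0.67, array([ 0.5015, -0.0392,  0.075 ]))]
side timer_zero [(0.92, array([ 0.4654, -0.0321,  0.0426]))]
side timer [(0.62, array([ 0.5045, -0.038 ,  0.0143]))]
side tile [(0.68, array([ 0.5289, -0.0372,  0.0002]))]
side dial_flange [(0.62, array([ 0.5033, -0.0406,  0.0523]))]
```

```bash
python3 - <<'E'
import cv2
from h import *
for n in ("top","side"):
    im=cv2.imread(f'pics/{n}0.png'); u,v=proj(n,[.502,-.039,.06]); print(n,u,v)
    u,v=int(u),int(v); c=im[v-50:v+50,u-60:u+60]
    cv2.imwrite(f'pics/{n}0c.png',cv2.resize(c,None,fx=6,fy=6,interpolation=cv2.INTER_CUBIC))
E
```

```text
top 307.8298206559198 263.5913773301927
side 344.79930129866926 260.4987221784759
```

View pics/top0.png

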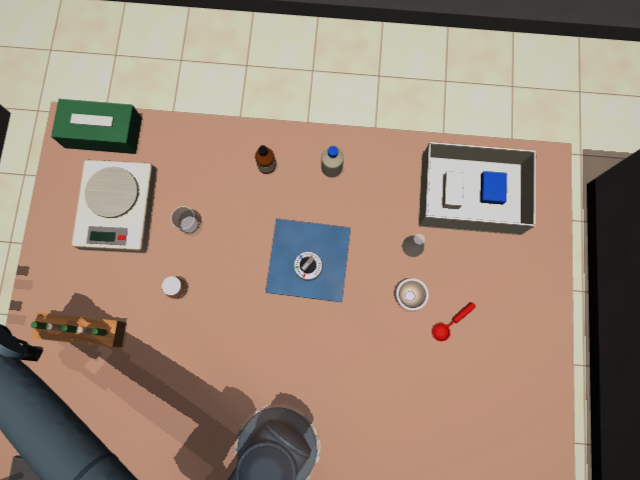

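View pics/side0.png

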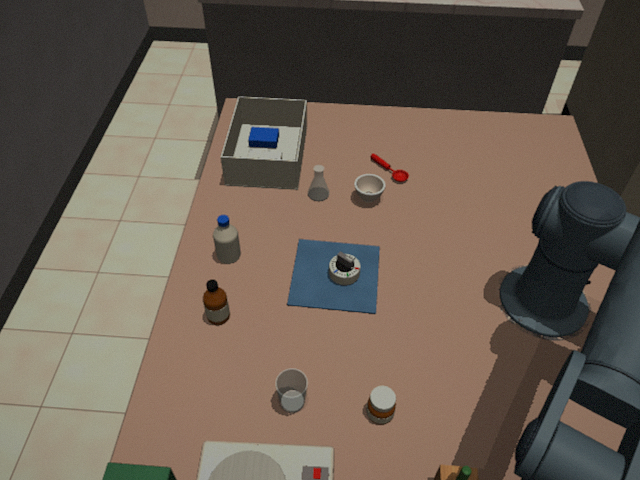

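View pics/top0c.png

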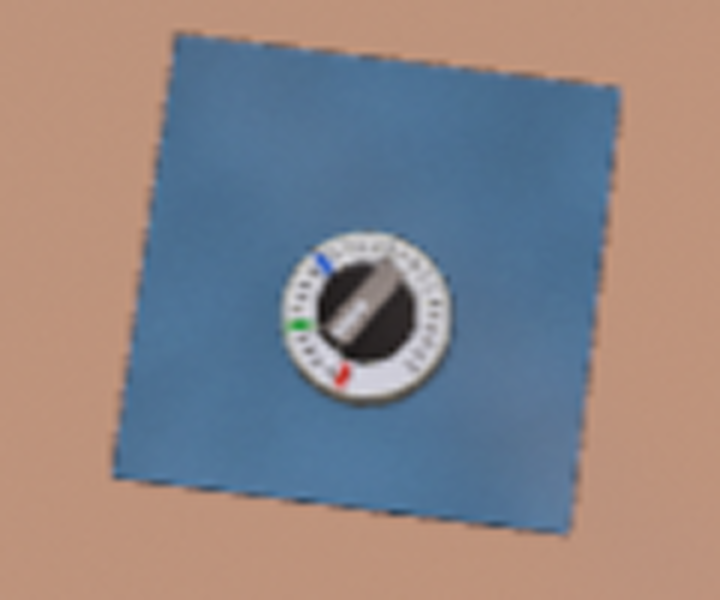

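View pics/side0c.png

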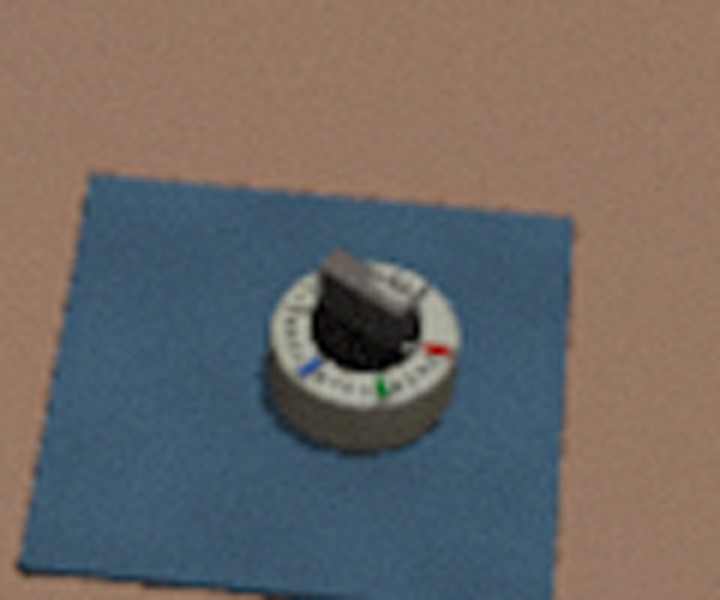

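```bash
cat >> h.py <<'E'
def H(n,z):  # homography world xy (plane z) -> pixel
    c=vision.camera_params(n);K=np.array([[c["fx"],0,c["cx"]],[0,c["fy"],c["cy"]],[0,0,1.]])
    M=np.diag([1,-1,-1.])@np.array(c["world_to_cam"])[:3]
    return K@np.c_[M[:,0],M[:,1],M[:,2]*z+M[:,3]]
def rect(n,im,z,cx,cy,half=.05,N=600,fn=None):
    # output: up = +x world, left=+y
    s=2*half/N
    A=np.array([[0,-s,cx+half],[-s,0,cy+half],[0,0,1]])
    o=cv2.warpPerspective(im,H(n,z)@A,(N,N),flags=cv2.INTER_CUBIC|cv2.WARP_INVERSE_MAP)
    for k in range(0,N,60): o[:6,k]=0;o[:,k][:6]=(0,0,255); o[k,:6]=(0,0,255)
    cv2.line(o,(N//2-8,N//2),(N//2+8,N//2),(255,0,255),1);cv2.line(o,(N//2,N//2-8),(N//2,N//2+8),(255,0,255),1)
    if fn: cv2.imwrite('pics/'+fn,o)
    return o
E
python3 - <<'E'
from h import *
ims=[]
for n in("top","side"):
    im=cv2.imread(f'pics/{n}0.png')
    a=rect(n,im,.042,.502,-.039,N=400); b=rect(n,im,.075,.502,-.039,N=400); 
    ims.append(np.hstack([a,b]))
    cv2.imwrite(f'pics/r0{n}.png',ims[-1])
E
```

```text
(no output)
```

View pics/r0top.png

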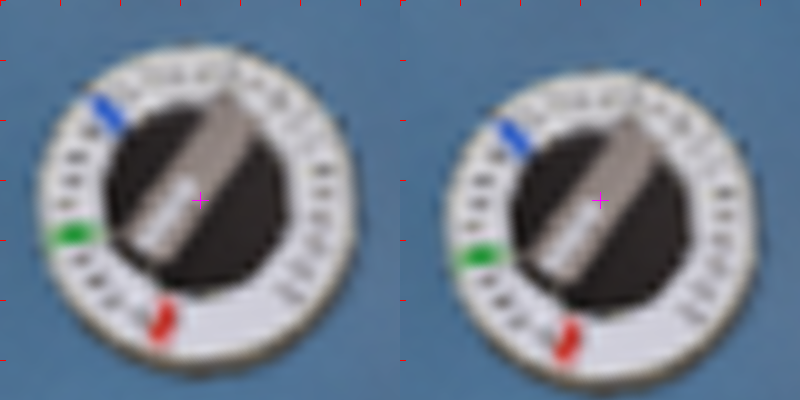

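View pics/r0side.png

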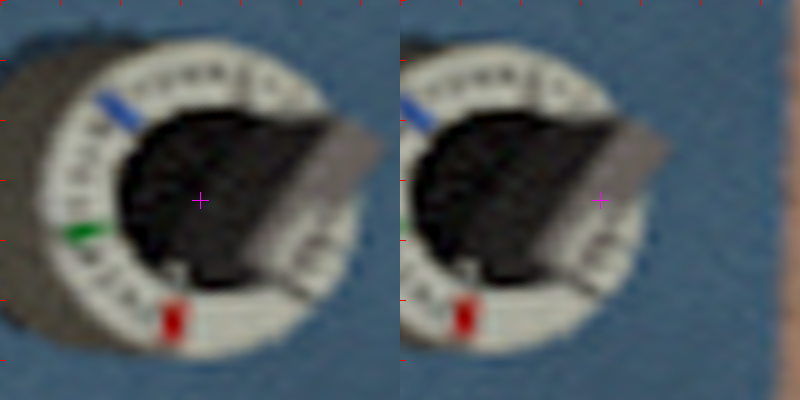

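```bash
cat >> h.py <<'E'
from scipy.spatial.transform import Rotation as R
def yaw(s=None):
    s=s or arm.sense(); q=s["eef_rot"]; m=R.from_quat([q[1],q[2],q[3],q[0]]).as_matrix()
    return m, np.degrees(np.arctan2(m[1,1],m[0,1]))
E
python3 - <<'E'
from h import *
np.set_printoptions(precision=4,suppress=True)
m,y=yaw(); print(m,y)
for q in("beaker","flask","mortar","bottle_a","bottle_b","jar"):
    print(q,[(round(r["p"],2),w("side",r["point"])) for r in nets.pinpoint("side",q)[:2]])
E
```

```text
[[ 0.      0.339   0.9408]
 [ 0.0001  0.9408 -0.339 ]
 [-1.      0.0001 -0.    ]] 70.18702336976553
beaker [(0.66, array([ 0.5971,  0.3172, -0.005 ]))]
flask [(0.76, array([ 0.5927, -0.3373, -0.0015])), (0.3, array([ 0.8115, -0.082 , -0.0005]))]
mortar [(0.69, array([ 0.4427, -0.3331, -0.0012]))]
bottle_a [(0.96, array([ 0.8103, -0.082 , -0.0008])), (0.58, array([ 0.7986,  0.1163, -0.0044]))]
bottle_b [(0.96, array([ 0.8103, -0.082 , -0.0008])), (0.58, array([ 0.7986,  0.1163, -0.0044]))]
jar [(0.91, array([ 0.4072,  0.3275, -0.0033]))]
```

Call:
move_arm([
  [0,0,-0.03,14,-32.5,-2,0.35],
  [0,0,-0.03,14,-32.5,-2,0.35],
  [0,0,-0.03,14,-32.5,-2,0.35],
  [0,0,-0.03,14,-32.5,-2,0.35],
  [0,0,-0.03,14,-32.5,-2,0.35],
  [0,0,-0.03,14,-32.5,-2,0.35],
  [0,0,-0.03,14,-32.5,-2,0.35],
  [0,0,-0.024,14,-32.5,-2,0.35],
], newtons=30)

```text
time: 1.57
position: [0.3326, 0.3501, 0.1909]
eef_rot: [0.678, 0.203, 0.677, -0.202]
wrist_force: [0.6, -0.1, 0.7]
opening: 0.0303
```

Call:
move_arm([
  [0,0,0,14,-32.5,-2,0.35],
  [0,0,0,14,-32.5,-2,0.35],
  [0,0,0,14,-32.5,-2,0.35],
  [0,0,0,14,-32.5,-2,0.35],
  [0,0,0,14,-32.5,-2,0.35],
  [0,0,0,14,-32.5,-2,0.35],
  [0,0,0,14,-32.5,-2,0.35],
  [0,0,0,14,-32.5,-2,0.35],
])

```text
time: 2.23
position: [0.4448, 0.0898, 0.1751]
eef_rot: [0.678, 0.202, 0.677, -0.202]
wrist_force: [1.0, -0.1, 0.3]
opening: 0.0299
```

Call:
move_arm([
  [0,0,0,14,-32.5,-10,0.35],
  [0,0,0,14,-32.5,-10,0.35],
  [0,0,0,14,-32.5,0,0.35],
  [0,0,0,14,-32.5,0,0.35],
  [0,0,0,0,0,0,0.35],
  [0,0,0,0,0,0,0.35],
  [0,0,0,0,0,0,0.35],
])

```text
time: 2.82
position: [0.5, -0.0382, 0.1546]
eef_rot: [0.677, 0.202, 0.678, -0.202]
wrist_force: [-0.0, -0.2, -0.4]
opening: 0.0301
```

Call:
move_arm([
  [0,0,0,2,-0.5,-18,0.35],
  [0,0,0,0,0,-18,0.35],
  [0,0,0,0,0,-18,0.35],
  [0,0,0,0,0,-12,0.35],
  [0,0,0,0,0,0,0.35],
  [0,0,0,0,0,0,0.35],
])

```text
time: 3.32
position: [0.5018, -0.0381, 0.0886]
eef_rot: [0.677, 0.202, 0.678, -0.202]
wrist_force: [-0.8, 0.2, 1.3]
opening: 0.0302
```

```bash
python3 - <<'E'
from h import *
s=arm.sense(); print(s["position"],yaw(s)[1],s["wrist_force"],s["ft_torque"],s["qpos"])
o=[]
for n in("top","side"):
    snap(n,n+'1.png'); im=cv2.imread(f'pics/{n}1.png'); u,v=map(int,proj(n,[.502,-.039,.08]))
    o.append(cv2.resize(im[v-40:v+40,u-40:u+40],(400,400),interpolation=cv2.INTER_CUBIC))
cv2.imwrite('pics/c1.png',np.hstack(o))
E
```

```text
[ 0.50180095 -0.03807298  0.08856025] 56.85032311125072 [-0.7910741   0.17473461  1.29014891] [-0.03959693 -0.01212849  0.05601842] [-3.01401668e-01  4.69945022e-02  2.01268483e+00  3.01393203e-05
  1.08305345e+00 -1.29364097e+00]
```

View pics/c1.png

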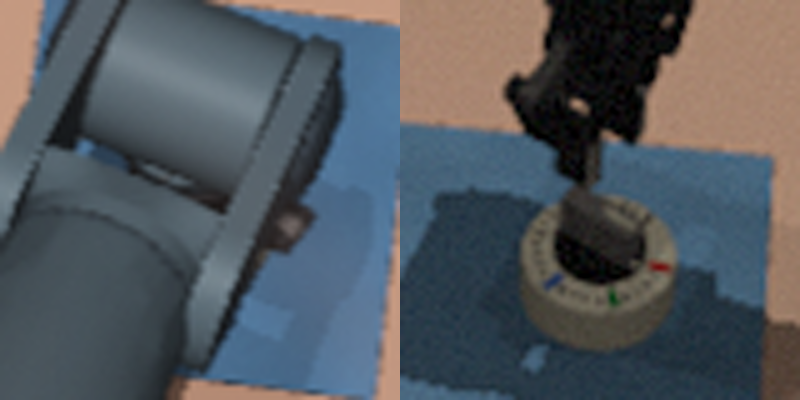

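Call:
move_arm([
  [0,0,0,0,-0.5,-10,0.35],
  [0,0,0,0,0,-10,0.35],
  [0,0,0,0,0,-8,0.35],
  [0,0,0,0,0,-5,0.35],
  [0,0,0,0,0,0,0.35],
  [0,0,0,0,0,0,0.3],
], newtons=20)

```text
time: 3.92
position: [0.5019, -0.0394, 0.0552]
eef_rot: [0.677, 0.202, 0.678, -0.202]
wrist_force: [0.5, 0.3, 0.9]
opening: 0.0258
```

Call:
move_arm([
  [0,0,0,0,0,0,0.26],
  [0,0,0,0,0,0,0.24],
  [0,0,0,0,0,0,0.22],
  [0,0,0,0,0,0,0.21],
  [0,0,0,0,0,0,0.2],
])

```text
time: 4.33
position: [0.5025, -0.0395, 0.056]
eef_rot: [0.678, 0.202, 0.677, -0.202]
wrist_force: [0.1, -0.9, -1.3]
opening: 0.0171
```

Call:
move_arm([
  [0,0,0,0,0,0,0.19],
  [0,0,0,0,0,0,0.18],
  [0,0,0,0,0,0,0.175],
  [0,0,0,0,0,0,0.17],
])

```text
time: 4.67
position: [0.5023, -0.0395, 0.0558]
eef_rot: [0.678, 0.202, 0.678, -0.202]
wrist_force: [-0.3, -1.1, 0.6]
opening: 0.0146
```

```bash
python3 - <<'E'
from h import *
s=arm.sense(); print(s["position"],yaw(s)[1],s["wrist_force"],s["ft_torque"],s["opening"])
o=[]
n="side"
snap(n,n+'2.png'); im=cv2.imread(f'pics/{n}2.png'); u,v=map(int,proj(n,[.502,-.039,.07]))
cv2.imwrite('pics/c2.png',cv2.resize(im[v-40:v+40,u-40:u+40],(560,560),interpolation=cv2.INTER_CUBIC))
E
```

```text
[ 0.50231545 -0.03945627  0.05578934] 56.783156729444606 [-0.3398764  -1.14436243  0.59140014] [ 0.0069955  -0.01056326 -0.03301226] 0.014594685275629671
```

View pics/c2.png

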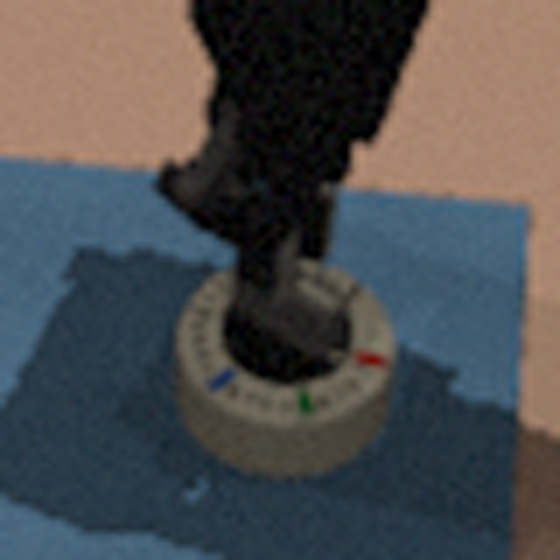

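Call:
move_arm([
  [0,0,0,0,0,-1,0.17],
  [0,0,0,0,0,-1,0.17],
  [0,0,0,0,0,-1,0.17],
  [0,0,0,0,0,0,0.17],
])

```text
time: 5.05
position: [0.502, -0.0394, 0.0524]
eef_rot: [0.677, 0.202, 0.678, -0.202]
wrist_force: [0.5, -0.4, 0.2]
opening: 0.0145
```

Call:
move_arm([
  [0,0,0,0,0,-1,0.17],
  [0,0,0,0,0,-1,0.17],
  [0,0,0,0,0,0,0.17],
])

```text
time: 5.3
position: [0.5024, -0.0395, 0.0508]
eef_rot: [0.678, 0.202, 0.678, -0.202]
wrist_force: [-0.8, 0.5, 0.2]
opening: 0.0143
```

Call:
move_arm([
  [0,0,0,0,0,-0.5,0.17],
  [0,0,0,0,0,0,0.17],
])

```text
time: 5.47
position: [0.5025, -0.0395, 0.0506]
eef_rot: [0.678, 0.202, 0.678, -0.202]
wrist_force: [-1.7, 0.3, 3.1]
opening: 0.0144
```

Call:
move_arm([
  [0,0,0,0,0,-0.5,0.17],
  [0,0,0,0,0,0,0.17],
])

```text
time: 5.63
position: [0.5026, -0.0396, 0.0505]
eef_rot: [0.678, 0.202, 0.677, -0.202]
wrist_force: [-1.8, 0.8, 6.0]
opening: 0.0149
```

Call:
move_arm([
  [0,0,0,0,0,-0.3,0.17],
  [0,0,0,0,0,0,0.17],
])

```text
time: 5.8
position: [0.5027, -0.0396, 0.0504]
eef_rot: [0.678, 0.202, 0.677, -0.202]
wrist_force: [-3.0, 0.0, 7.7]
opening: 0.0144
```

Call:
move_arm([
  [0,0,0,0,0,0,0.16],
  [0,0,0,0,0,0,0.15],
  [0,0,0,0,0,0,0.14],
  [0,0,0,0,0,0,0.12],
], newtons=30)

```text
time: 6.13
position: [0.503, -0.04, 0.0507]
eef_rot: [0.678, 0.202, 0.677, -0.202]
wrist_force: [-2.6, -0.6, 7.5]
opening: 0.0101
```

Call:
move_arm([
  [0,0,0,0,0,0,0.08],
  [0,0,0,0,0,0,0.05],
  [0,0,0,0,0,0,0],
  [0,0,0,0,0,0,0],
])

```text
time: 6.47
position: [0.5033, -0.04, 0.0505]
eef_rot: [0.678, 0.202, 0.677, -0.202]
wrist_force: [-0.3, -0.9, 6.3]
opening: 0.0003
```

```bash
python3 - <<'E'
from h import *
s=arm.sense(); print(s["position"],yaw(s)[1],s["wrist_force"],s["ft_torque"],s["opening"])
for n in ("side","top"):
    im,d=snap(n,n+'3.png'); im=cv2.imread(f'pics/{n}3.png'); 
    for P in ([.503,-.04,.0505],[.503,-.04,.07],[.503,-.04,.15]): print(n,proj(n,P))
    u,v=map(int,proj(n,[.502,-.039,.07]))
    cv2.imwrite(f'pics/c3{n}.png',cv2.resize(im[v-50:v+50,u-50:u+50],(600,600),interpolation=cv2.INTER_CUBIC))
E
```

```text
[ 0.50334829 -0.03997662  0.05049384] 56.78114442155102 [-0.32764779 -0.9000909   6.31477495] [-0.13262836  0.09553622 -0.00314405] 0.00034760834512549644
side (np.float64(344.25455237784934), np.float64(262.59006107616295))
side (np.float64(344.59157165185275), np.float64(257.59316217171875))
side (np.float64(346.04944078234905), np.float64(235.97770803325287))
top (np.float64(308.27014647606194), np.float64(263.85307056912495))
top (np.float64(308.16656507639004), np.float64(262.6469680197574))
top (np.float64(307.713303751857), np.float64(257.3691899555414))
```

View pics/c3side.png

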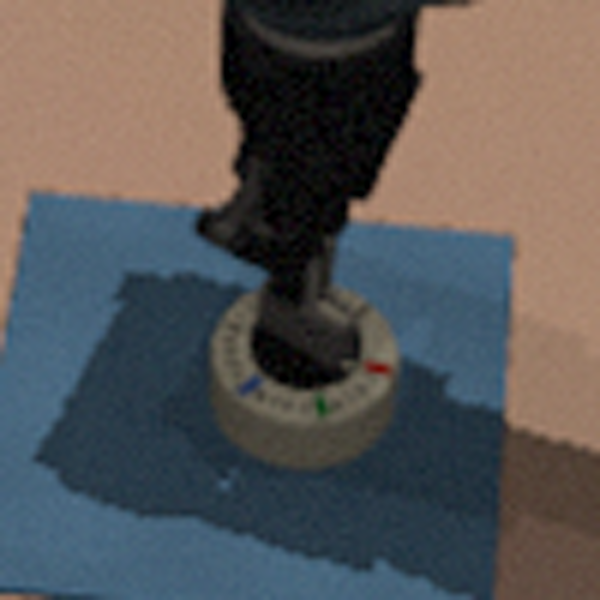

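View pics/c3top.png

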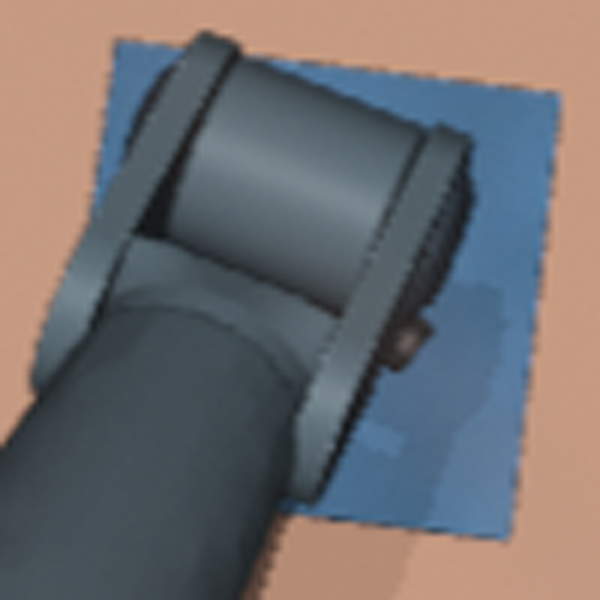

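```bash
cat >> h.py <<'E'
def cloud(n,d):
    c=vision.camera_params(n);v,u=np.mgrid[:480,:640]
    P=np.stack([(u-c["cx"])/c["fx"]*d,-(v-c["cy"])/c["fy"]*d,-d,np.ones_like(d)],-1)
    return (P@np.linalg.inv(np.array(c["world_to_cam"])).T)[...,:3]
E
python3 - <<'E'
from h import *
np.set_printoptions(precision=0,suppress=True,linewidth=250)
im,d=snap("side","side4.png"); C=cloud("side",d)*1000
print("rows v, z(mm) / y / x at cols 330..358 step2")
for v in range(236,274,2):
    print(v,'z',C[v,332:360:2,2],'y',C[v,332:360:2,1])
E
```

```text
rows v, z(mm) / y / x at cols 330..358 step2
236 z [  1. 179. 180. 189. 186. 174. 171. 173. 174. 151. 153. 145. 127.   0.] y [-173.  -11.  -11.   -3.   -6.  -17.  -21.  -19.  -18.  -40.  -38.  -46.  -63. -180.]
238 z [  3. 177. 178. 181. 179. 172. 164. 166. 162. 147. 148. 129.  -2.   0.] y [-164.   -7.   -6.   -4.   -6.  -12.  -20.  -19.  -23.  -37.  -36.  -54. -174. -172.]
240 z [171. 171. 171. 140. 169. 160. 158. 160. 153. 137.   1.   2.   3.   0.] y [  -6.   -6.   -7.  -35.   -9.  -17.  -19.  -18.  -25.  -39. -163. -162. -162. -165.]
242 z [170. 171. 163. 132. 137. 143. 148. 151. 147. 126.   0.  -1.  -1.  -1.] y [  -0.    1.   -7.  -35.  -31.  -26.  -22.  -20.  -24.  -43. -156. -158. -159. -158.]
244 z [168. 165. 164. 160. 127. 123. 142. 142. 122. 124.   6.   9.  10.   7.] y [   4.    1.    0.   -4.  -33.  -38.  -21.  -21.  -40.  -38. -144. -142. -141. -144.]
246 z [168. 169. 165. 146. 129. 131. 133. 129. 114.   4.   9.   5.   8.   8.] y [  11.   11.    7.  -10.  -25.  -24.  -23.  -27.  -40. -138. -134. -138. -136. -136.]
248 z [162. 166. 154. 150. 144. 135. 125. 120. 112.   6.   
[... 1146 characters left out ...]
-54. -49.]
264 z [43. 43. 50. 48. 50. 48. 52. 59. 61. 64. 61. 41. 41. 40.] y [-39. -40. -34. -36. -35. -37. -34. -29. -27. -25. -29. -45. -45. -47.]
266 z [43. 41. 49. 48. 54. 52. 49. 51. 57. 57. 52. 45. 46. 43.] y [-32. -35. -29. -30. -25. -28. -30. -29. -24. -25. -29. -36. -35. -38.]
268 z [43. 41. 43. 50. 47. 47. 51. 44. 47. 53. 41. 39. 44. 42.] y [-26. -28. -27. -22. -24. -25. -22. -28. -26. -22. -32. -34. -30. -33.]
270 z [45. 43. 44. 45. 47. 48. 50. 49. 51. 44. 44. 43. 40. 38.] y [-18. -20. -20. -19. -18. -18. -16. -17. -16. -22. -23. -24. -27. -29.]
272 z [36. 40. 43. 45. 40. 41. 44. 44. 41. 39. 41. 40. 42. 36.] y [-18. -16. -14. -13. -17. -17. -15. -15. -18. -20. -19. -20. -19. -24.]
```

```bash
python3 - <<'E'
from h import *
o=[]
for f in("side0","side1","side2","side4"):
    im=cv2.imread(f'pics/{f}.png'); o.append(cv2.convertScaleAbs(cv2.resize(im[232:282,320:370],(390,390),interpolation=cv2.INTER_NEAREST),alpha=2.2,beta=20))
cv2.imwrite('pics/c4.png',cv2.resize(np.vstack([np.hstack(o[:2]),np.hstack(o[2:])]),(600,600)))
E
```

```text
(no output)
```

View pics/c4.png

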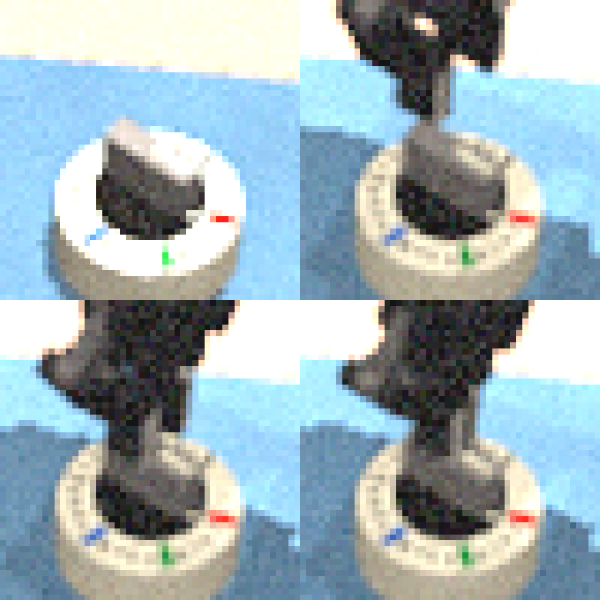

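```bash
python3 - <<'E'
from h import *
c=np.array([.5018,-.0381]);j=np.array([.547,.837]);b=np.array([-.837,.547])
for z in (.0886,.095,.100,.113):
  for sgn in(1,-1): 
    print(z,sgn,[np.round(proj("side",[*(c+sgn*j*a+b*k),z]),1) for a in(15,29) for k in (.0,) for a in [a/1000]],)
print(yaw()[0])
E
```

```text
0.0886 1 [array([341.8, 257. ]), array([338.5, 260.5])]
0.0886 -1 [array([348.9, 249.7]), array([352.1, 246.4])]
0.095 1 [array([341.9, 255.3]), array([338.5, 258.8])]
0.095 -1 [array([349., 248.]), array([352.3, 244.7])]
0.1 1 [array([342., 254.]), array([338.6, 257.5])]
0.1 -1 [array([349.1, 246.7]), array([352.4, 243.3])]
0.113 1 [array([342.2, 250.5]), array([338.8, 254. ])]
0.113 -1 [array([349.4, 243.2]), array([352.7, 239.8])]
[[ 2.15452995e-03  5.47794949e-01  8.36609856e-01]
 [-1.01322983e-03  8.36612565e-01 -5.47794113e-01]
 [-9.99997166e-01  3.32560761e-04  2.35754902e-03]]
```

Call:
move_arm([
  [0,0,0,0,0,1,0],
  [0,0,0,0,0,5,0],
  [0,0,0,0,0,12,0.2],
  [0,0,0,0,0,12,0.5],
  [0,0,0,0,0,5,0.5],
  [0,0,0,0,0,0,0.5],
  [0,0,0,0,0,0,0.5],
  [0,0,0,0,0,0,0.5],
])

```text
time: 7.28
position: [0.502, -0.0394, 0.0843]
eef_rot: [0.677, 0.202, 0.678, -0.202]
wrist_force: [0.9, 0.0, 0.0]
opening: 0.0427
```

```bash
python3 - <<'E'
from h import *
np.set_printoptions(precision=0,suppress=True,linewidth=250)
s=arm.sense(); print(s["position"]*1000,s["wrist_force"],s["opening"]*1000)
im,d=snap("side","side5.png"); C=cloud("side",d)*1000
bg=cv2.cvtColor(im,cv2.COLOR_RGB2BGR)
cv2.imwrite('pics/c5.png',cv2.convertScaleAbs(cv2.resize(bg[212:282,310:380],(600,600),interpolation=cv2.INTER_NEAREST),alpha=2.2,beta=20))
for v in range(230,262,2):
    print(v,'z',C[v,330:364:2,2],'y',C[v,330:364:2,1])
E
```

```text
[502. -39.  84.] [1. 0. 0.] 42.74347799777666
230 z [   2.  213.  217. 1156.  180.  202.  203.  194.  198.  193.  148.  151.  155.  154.   -1.    5.    3.] y [-194.    2.    6.  881.  -30.  -10.   -9.  -18.  -15.  -20.  -63.  -60.  -56.  -57. -204. -199. -201.]
232 z [211. 210. 211. 204. 182. 181. 175. 187. 194. 187. 144. 144. 150.  -3.   2.   2.   5.] y [   7.    5.    6.   -1.  -22.  -23.  -28.  -18.  -12.  -19.  -59.  -60.  -55. -198. -193. -194. -191.]
234 z [212. 216. 210. 204. 184. 179. 181. 186. 181. 134. 137. 141. 144.  -1.  -1.   3.   4.] y [  13.   17.   11.    5.  -13.  -18.  -17.  -13.  -17.  -61.  -59.  -56.  -54. -188. -188. -185. -184.]
236 z [207. 209. 214. 204.   1. 177. 180. 183. 178. 127. 132. 133. 135.   1.  -2.   1.  -4.] y [  15.   17.   21.   12. -175.  -14.  -12.   -9.  -14.  -61.  -58.  -57.  -55. -179. -182. -179. -184.]
238 z [196. 202. 205. 195.   2.   4. 172. 179. 115. 118. 123. 127. 126.   4.  -1.  -1.   2.] y [  12.   17.   19.    9. -167. -165.  -13.   -6.  -65.  -63.  -59.  -56.  -56. -168. -173. -174. -171.]
240 z [187. 193. 196. 190. 158. 167. 168. 
[... 1361 characters left out ...]
.   7.   8.  -1.  77. 110.  75.  77.  43.  39.   5.   8.   3.   9.   8.   1.   4.] y [-105. -103. -102. -111.  -44.  -16.  -47.  -45.  -76.  -79. -108. -107. -112. -106. -108. -115. -112.]
256 z [ 7.  6. 41. 43. 70. 71. 73. 76. 78. 73. 42. 39.  4.  5.  4.  6.  7.] y [ -96.  -97.  -68.  -67.  -44.  -44.  -43.  -40.  -38.  -43.  -71.  -73. -103. -103. -104. -103. -103.]
258 z [ 3. 38. 44. 59. 59. 68. 70. 76. 74. 79. 74. 44. 42. 43.  5.  6.  8.] y [-92. -63. -58. -47. -47. -40. -38. -33. -36. -32. -37. -62. -64. -64. -96. -96. -95.]
260 z [38. 44. 45. 47. 50. 63. 59. 70. 70. 74. 73. 75. 43. 39.  6.  5.  4.] y [-56. -52. -51. -50. -47. -37. -41. -32. -32. -30. -30. -30. -57. -60. -89. -90. -92.]
```

View pics/c5.png

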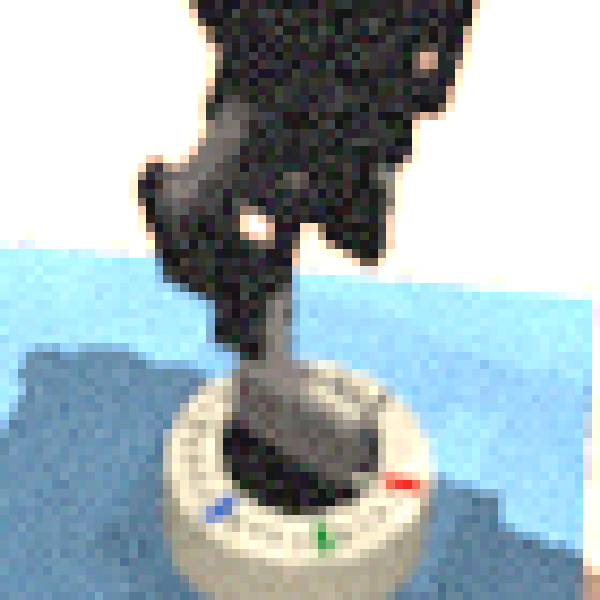

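```bash
python3 - <<'E'
from h import *
np.set_printoptions(precision=0,suppress=True,linewidth=250)
im,d=snap("side","side6.png"); C=cloud("side",d)*1000
c=np.array([502,-39.4]);j=np.array([.547,.837]);b=np.array([-.837,.547])
P=C[225:262,325:370].reshape(-1,3); P=P[(P[:,2]>106)&(P[:,2]<135)&(P[:,1]>-70)]
a=(P[:,:2]-c)@j; k=(P[:,:2]-c)@b
for m,nm in((a>5,'near'),(a<-5,'far')):
    print(nm,m.sum(),'jaw',np.percentile(a[m],[5,25,50,75,95]),'bar',np.percentile(k[m],[5,25,50,75,95]),'zmin',np.percentile(P[m,2],[2,10]))
im=cv2.imread('pics/side6.png')
cv2.imwrite('pics/r6.png',np.hstack([rect("side",im,.042,.502,-.039,N=400),rect("side",im,.075,.502,-.039,N=400)]))
E
```

```text
near 47 jaw [20. 27. 31. 34. 36.] bar [-10.  -5.   3.   5.   7.] zmin [114. 118.]
far 51 jaw [-27. -23. -22. -21. -19.] bar [-12.  -7.  -0.   4.   7.] zmin [111. 114.]
```

View pics/r6.png

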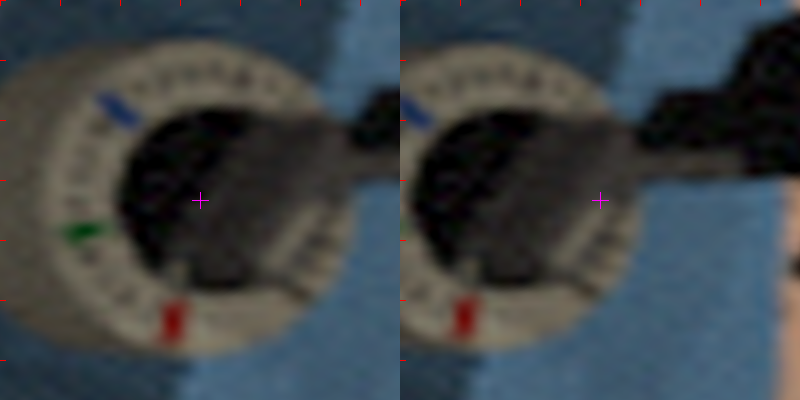

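Call:
move_arm([
  [0,0,0,0,0,-10,0.35],
  [0,0,0,0,0,-10,0.35],
  [0,0,0,0,0,-6,0.35],
  [0,0,0,0,0,-3,0.35],
  [0,0,0,0,0,0,0.35],
], newtons=20)

```text
time: 7.8
position: [0.5012, -0.0392, 0.0539]
eef_rot: [0.677, 0.202, 0.679, -0.202]
wrist_force: [-0.4, 0.4, 0.9]
opening: 0.0303
```

Call:
move_arm([
  [0,0,0,0,0,-3,0.35],
  [0,0,0,0,0,-3,0.35],
  [0,0,0,0,0,-3,0.35],
  [0,0,0,0,0,0,0.35],
])

```text
time: 8.13
position: [0.502, -0.0394, 0.046]
eef_rot: [0.677, 0.202, 0.678, -0.202]
wrist_force: [-0.0, -0.4, 0.5]
opening: 0.0302
```

```bash
python3 - <<'E'
from h import *
s=arm.sense(); print(s["position"]*1000,s["wrist_force"],s["opening"]*1000)
snap("side","side7.png"); bg=cv2.imread('pics/side7.png')
cv2.imwrite('pics/c7.png',cv2.convertScaleAbs(cv2.resize(bg[222:282,315:375],(600,600),interpolation=cv2.INTER_NEAREST),alpha=2.2,beta=20))
E
```

```text
[501.99154582 -39.38343641  45.97494975] [-0.0429314  -0.42322852  0.50804606] 30.169649884386885
```

View pics/c7.png

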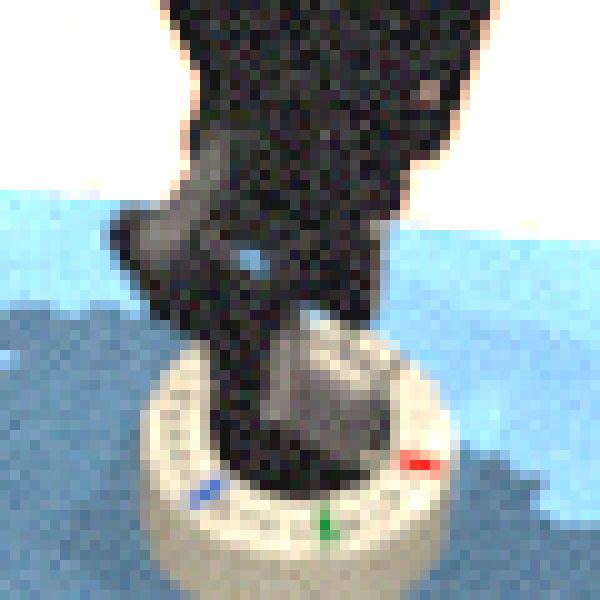

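Call:
move_arm([
  [0,0,0,0,0,-3,0.33],
  [0,0,0,0,0,-3,0.3],
  [0,0,0,0,0,-3,0.27],
  [0,0,0,0,0,0,0.25],
  [0,0,0,0,0,0,0.22],
])

```text
time: 8.6
position: [0.5021, -0.0394, 0.0372]
eef_rot: [0.677, 0.202, 0.678, -0.202]
wrist_force: [0.6, -0.1, 0.9]
opening: 0.0185
```

Call:
move_arm([
  [0,0,0,0,0,-2,0.21],
  [0,0,0,0,0,-2,0.2],
  [0,0,0,0,0,0,0.19],
  [0,0,0,0,0,0,0.185],
])

```text
time: 8.93
position: [0.5021, -0.0395, 0.0333]
eef_rot: [0.677, 0.202, 0.678, -0.202]
wrist_force: [-0.0, -0.4, -0.5]
opening: 0.0159
```

Call:
move_arm([
  [0,0,0,0,0,-1,0.18],
  [0,0,0,0,0,-1,0.18],
  [0,0,0,0,0,0,0.18],
])

```text
time: 9.18
position: [0.5024, -0.0396, 0.0314]
eef_rot: [0.678, 0.202, 0.678, -0.202]
wrist_force: [0.3, -0.6, 0.5]
opening: 0.0157
```

Call:
move_arm([
  [0,0,0,0,0,-1,0.18],
  [0,0,0,0,0,-1,0.18],
  [0,0,0,0,0,0,0.18],
])

```text
time: 9.43
position: [0.5023, -0.0395, 0.0293]
eef_rot: [0.678, 0.202, 0.678, -0.202]
wrist_force: [-0.5, -0.9, -0.3]
opening: 0.0154
```

Call:
move_arm([
  [0,0,0,0,0,-1,0.18],
  [0,0,0,0,0,0,0.18],
])

```text
time: 9.6
position: [0.5023, -0.0394, 0.0283]
eef_rot: [0.678, 0.202, 0.678, -0.202]
wrist_force: [-0.5, -0.2, 1.0]
opening: 0.0151
```

Call:
move_arm([
  [0,0,0,0,0,-0.7,0.18],
  [0,0,0,0,0,0,0.18],
])

```text
time: 9.77
position: [0.5023, -0.0395, 0.0277]
eef_rot: [0.678, 0.202, 0.678, -0.202]
wrist_force: [0.1, -1.0, -0.5]
opening: 0.0156
```

Call:
move_arm([
  [0,0,0,0,0,-0.7,0.18],
  [0,0,0,0,0,0,0.18],
])

```text
time: 9.93
position: [0.5023, -0.0394, 0.027]
eef_rot: [0.678, 0.202, 0.678, -0.202]
wrist_force: [0.6, -0.8, -0.4]
opening: 0.0151
```

Call:
move_arm([
  [0,0,0,0,0,-0.7,0.18],
  [0,0,0,0,0,0,0.18],
])

```text
time: 10.1
position: [0.5023, -0.0394, 0.0263]
eef_rot: [0.678, 0.202, 0.678, -0.202]
wrist_force: [0.2, -0.9, 0.7]
opening: 0.0153
```

Call:
move_arm([
  [0,0,0,0,0,-0.7,0.18],
  [0,0,0,0,0,0,0.18],
])

```text
time: 10.27
position: [0.5022, -0.0394, 0.0255]
eef_rot: [0.678, 0.202, 0.678, -0.202]
wrist_force: [-0.3, 0.1, 0.3]
opening: 0.0156
```

Call:
move_arm([
  [0,0,0,0,0,-0.7,0.18],
  [0,0,0,0,0,0,0.18],
])

```text
time: 10.43
position: [0.5023, -0.0394, 0.0249]
eef_rot: [0.678, 0.202, 0.678, -0.202]
wrist_force: [-0.1, -1.0, -0.3]
opening: 0.0153
```

Call:
move_arm([
  [0,0,0,0,0,-0.5,0.18],
  [0,0,0,0,0,0,0.18],
])

```text
time: 10.6
position: [0.5023, -0.0395, 0.0248]
eef_rot: [0.677, 0.202, 0.678, -0.202]
wrist_force: [-2.7, -0.4, 4.5]
opening: 0.0155
```

Call:
move_arm([
  [0,0,0,0,0,-0.5,0.18],
  [0,0,0,0,0,0,0.18],
])

```text
time: 10.77
position: [0.5024, -0.0395, 0.0247]
eef_rot: [0.677, 0.202, 0.678, -0.202]
wrist_force: [-3.6, 0.2, 8.0]
opening: 0.0155
```

Call:
move_arm([
  [0,0,0,0,0,-0.5,0.18],
  [0,0,0,0,0,0,0.18],
])

```text
time: 10.93
position: [0.5024, -0.0395, 0.0247]
eef_rot: [0.677, 0.202, 0.678, -0.202]
wrist_force: [-5.1, 0.7, 12.7]
opening: 0.0151
```

Call:
move_arm([
  [0,0,0,-0.3,0,0,0.17],
  [0,0,0,0,0,0,0.16],
  [0,0,0,0,0,0,0.15],
], newtons=25)

```text
time: 11.18
position: [0.5025, -0.0398, 0.0248]
eef_rot: [0.678, 0.202, 0.677, -0.202]
wrist_force: [-5.0, -0.8, 11.5]
opening: 0.0139
```

Call:
move_arm([
  [0,0,0,0,0,0,0.13],
  [0,0,0,0,0,0,0.1],
  [0,0,0,0,0,0,0.1],
])

```text
time: 11.43
position: [0.5025, -0.0398, 0.0248]
eef_rot: [0.678, 0.202, 0.677, -0.202]
wrist_force: [-5.4, 0.2, 10.8]
opening: 0.0137
```

Call:
move_arm([
  [0,0,0,-0.3,0,0,0.05],
  [0,0,0,0,0,0,0],
  [0,0,0,0,0,0,0],
], newtons=40)

```text
time: 11.68
position: [0.5025, -0.0398, 0.0248]
eef_rot: [0.678, 0.202, 0.677, -0.202]
wrist_force: [-4.3, -0.8, 10.9]
opening: 0.0129
```

Call:
move_arm([
  [0,0,0,-0.4,0,-0.4,0],
  [0,0,0,0,0,0,0],
])

```text
time: 11.85
position: [0.5025, -0.0398, 0.0248]
eef_rot: [0.678, 0.202, 0.677, -0.202]
wrist_force: [-3.6, -0.3, 11.4]
opening: 0.0134
```

Call:
move_arm([
  [0,0,0,-0.5,0,-0.4,0],
  [0,0,0,-0.4,0,-0.3,0],
  [0,0,0,0,0,0,0],
])

```text
time: 12.1
position: [0.5025, -0.0399, 0.0248]
eef_rot: [0.679, 0.202, 0.676, -0.202]
wrist_force: [-3.1, 0.7, 14.9]
opening: 0.0131
```

Call:
move_arm([
  [0,0,-0.02,0,0,0,0],
  [0,0,-0.02,0,0,0,0],
  [0,0,-0.02,0,0,0,0],
  [0,0,-0.02,0,0,0,0],
])

```text
time: 12.43
position: [0.5024, -0.04, 0.0248]
eef_rot: [0.67, 0.229, 0.668, -0.229]
wrist_force: [-4.1, 0.1, 15.0]
opening: 0.0132
```

```bash
python3 - <<'E'
from h import *
s=arm.sense(); print(s["position"]*1000,s["wrist_force"],s["ft_torque"],s["opening"]*1000,yaw(s)[1],s["qpos"])
E
```

```text
[502.37173457 -40.015015    24.77568317] [-4.10070151  0.11484937 15.01947307] [0.04442051 0.64661276 0.12276282] 13.200246016770441 52.17784686632119 [-3.04732193e-01  1.57909130e-01  2.03343238e+00 -1.81040811e-04
  9.46816896e-01 -1.21530016e+00]
```

Call:
move_arm([
  [0,0,-0.03,0,0,0,0],
  [0,0,-0.04,0,0,0,0],
  [0,0,-0.04,0,0,0,0],
  [0,0,-0.04,0,0,0,0],
  [0,0,-0.04,0,0,0,0],
  [0,0,-0.04,0,0,0,0],
])

```text
time: 12.93
position: [0.502, -0.0404, 0.0248]
eef_rot: [0.639, 0.304, 0.637, -0.305]
wrist_force: [-5.8, -1.9, 16.4]
opening: 0.0135
```

```bash
python3 - <<'E'
from h import *
s=arm.sense(); print(s["position"]*1000,s["wrist_force"],s["ft_torque"],s["opening"]*1000,yaw(s)[1])
snap("side","side8.png"); im=cv2.imread('pics/side8.png')
cv2.imwrite('pics/r8.png',cv2.convertScaleAbs(np.hstack([cv2.resize(im[222:282,315:375],(400,400)),rect("side",im,.042,.502,-.039,N=400)]),alpha=1.5))
E
```

```text
[502.03096879 -40.36340641  24.80615809] [-5.75633554 -1.94799616 16.39820539] [-0.31525343  0.9656794   0.12421565] 13.522188519550149 38.97007933443839
```

View pics/r8.png

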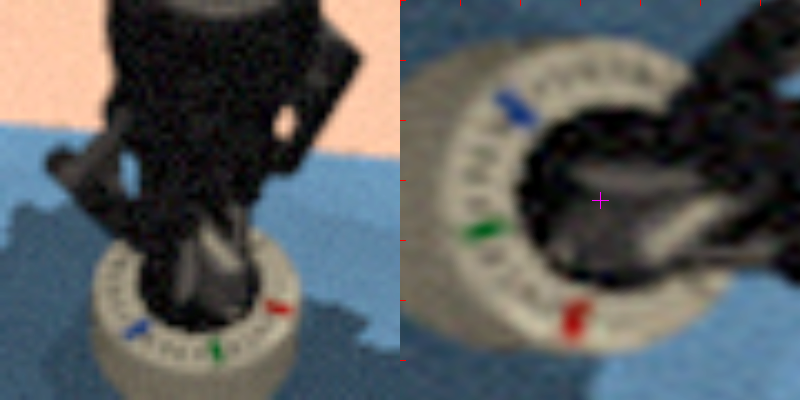

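Call:
move_arm([
  [0,0,-0.04,-0.5,-0.2,0,0],
  [0,0,-0.04,-0.5,-0.2,0,0],
  [0,0,-0.04,-0.5,-0.2,0,0],
  [0,0,-0.04,0,0,0,0],
  [0,0,-0.04,0,0,0,0],
  [0,0,-0.04,0,0,0,0],
])

```text
time: 13.48
position: [0.5015, -0.0407, 0.0248]
eef_rot: [0.599, 0.379, 0.595, -0.378]
wrist_force: [-1.5, 1.0, 12.9]
opening: 0.0133
```

```bash
cat > st.py <<'E'
from h import *
s=arm.sense(); print(s["position"]*1000,s["wrist_force"],s["ft_torque"],s["opening"]*1000,yaw(s)[1],s["time"]); print(yaw(s)[0][:,0])
E
python3 st.py
```

```text
[501.50131367 -40.73806548  24.84388332] [-1.48869266  1.02241204 12.93499949] [0.04687144 0.34318307 0.09974889] 13.34323619079763 25.187896099900666 13.4833
[ 0.00486919 -0.00146944 -0.99998707]
```

Call:
move_arm([
  [0,0,-0.05,-0.1,0,-0.1,0],
  [0,0,-0.05,-0.1,0,-0.1,0],
  [0,0,-0.05,-0.1,0,0,0],
  [0,0,-0.05,-0.1,0,0,0],
  [0,0,-0.05,-0.1,0,0,0],
  [0,0,-0.05,-0.1,0,0,0],
  [0,0,-0.05,-0.1,0,0,0],
  [0,0,-0.05,-0.1,0,0,0],
])

```text
time: 14.15
position: [0.5005, -0.0409, 0.0248]
eef_rot: [0.511, 0.491, 0.508, -0.489]
wrist_force: [-3.0, -0.4, 13.9]
opening: 0.0127
```

```bash
python3 st.py
```

```text
[500.53822799 -40.92638965  24.80215314] [-3.02804912 -0.40573153 13.85384153] [-0.06291399  0.58386341  0.11601593] 12.733184535033864 2.254728988458935 14.15
[ 0.00430337 -0.00183711 -0.99998905]
```

Call:
move_arm([
  [0,0,-0.05,-0.2,0,-0.1,0],
  [0,0,-0.05,-0.2,0,0,0],
  [0,0,-0.05,-0.2,0,0,0],
  [0,0,-0.05,-0.2,0,0,0],
  [0,0,-0.05,-0.2,0,0,0],
  [0,0,-0.05,-0.2,0,0,0],
  [0,0,-0.05,-0.2,0.1,0,0],
  [0,0,-0.05,-0.2,0.1,0,0],
])

```text
time: 14.82
position: [0.4996, -0.0408, 0.0248]
eef_rot: [0.404, 0.583, 0.4, -0.58]
wrist_force: [1.5, -0.1, 12.2]
opening: 0.0131
```

```bash
python3 st.py
```

```text
[499.5552611  -40.78278328  24.81637414] [ 1.47850873 -0.13776775 12.23103661] [-0.08819201  0.11144656  0.12846256] 13.146000077353147 -20.679466836821284 14.8167
[ 0.0059574  -0.00194346 -0.99998037]
```

Call:
move_arm([
  [0,0,-0.05,0,0,-0.2,0],
  [0,0,-0.05,0,0,-0.1,0],
  [0,0,-0.05,0,0,0,0],
  [0,0,-0.05,-0.1,0.05,0,0],
  [0,0,-0.05,-0.1,0.1,0,0],
  [0,0,-0.05,-0.1,0.1,0,0],
])

```text
time: 15.32
position: [0.499, -0.0404, 0.0248]
eef_rot: [0.312, 0.636, 0.309, -0.634]
wrist_force: [-2.7, 0.5, 15.7]
opening: 0.0128
```

Call:
move_arm([
  [0,0,-0.05,-0.1,0.1,0,0],
  [0,0,-0.05,-0.1,0.1,0,0],
  [0,0,-0.05,-0.1,0.1,0,0],
  [0,0,-0.05,-0.1,0.1,0,0],
  [0,0,-0.05,-0.1,0.1,0,0],
  [0,0,-0.05,-0.1,0.1,0,0],
  [0,0,0,0,0,0,0],
])

```text
time: 15.9
position: [0.4985, -0.0399, 0.0248]
eef_rot: [0.214, 0.676, 0.211, -0.673]
wrist_force: [-1.7, 0.1, 15.7]
opening: 0.0135
```

```bash
cat st.py > st2.py; cat >> st2.py <<'E'
import sys
f=sys.argv[1]
snap("side",f"side{f}.png"); im=cv2.imread(f'pics/side{f}.png')
cv2.imwrite(f'pics/r{f}.png',cv2.convertScaleAbs(np.hstack([cv2.resize(im[222:282,315:375],(400,400)),rect("side",im,.042,.502,-.039,N=400)]),alpha=1.5))
E
python3 st2.py 9
```

```text
[498.48689747 -39.86480062  24.78802978] [-1.65472041  0.05079892 15.72497884] [-0.04233835  0.57460161 -0.17116468] 13.462307086912494 -55.03320536708735 15.9
[ 0.0052186  -0.00165953 -0.99998501]
```

View pics/r9.png

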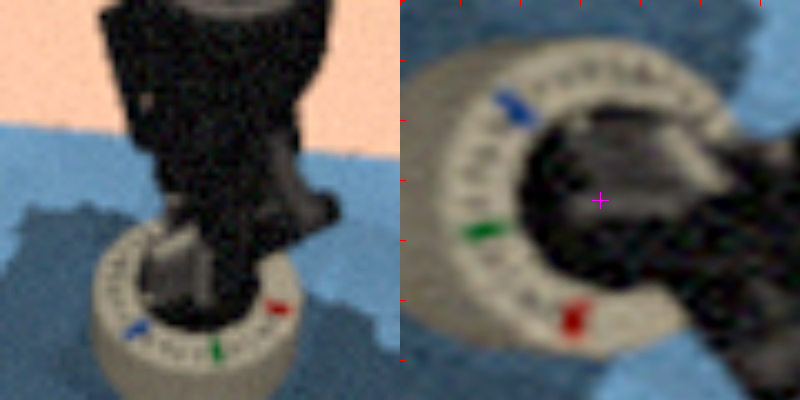

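Call:
move_arm([
  [0,0,0.03,0,0,0,0],
  [0,0,0.05,0.1,-0.1,0,0],
  [0,0,0.05,0.1,-0.1,0,0],
  [0,0,0.05,0.1,-0.1,0,0],
  [0,0,0.05,0.1,-0.1,0,0],
  [0,0,0.05,0.1,-0.1,0,0],
])

```text
time: 16.45
position: [0.4989, -0.0404, 0.0248]
eef_rot: [0.307, 0.639, 0.304, -0.636]
wrist_force: [-1.9, 0.2, 16.5]
opening: 0.0131
```

```bash
python3 st.py
```

```text
[498.92411797 -40.35867167  24.77056327] [-1.93337589  0.19168058 16.45655461] [ 0.05878326  0.59909239 -0.08662746] 13.112120592665086 -38.787573204042204 16.45
[ 0.0050539  -0.00142262 -0.99998622]
```

Call:
move_arm([
  [0,0,0.05,0.1,-0.1,0,0],
  [0,0,0.05,0.1,-0.1,0.1,0],
  [0,0,0.05,0.1,-0.05,0,0],
  [0,0,0.05,0.1,-0.05,0,0],
  [0,0,0.05,0.1,0,0,0],
  [0,0,0.05,0.1,0,0,0],
  [0,0,0.05,0.1,0,0,0],
  [0,0,0.05,0.1,0,0,0],
])

```text
time: 17.12
position: [0.4998, -0.0408, 0.0248]
eef_rot: [0.428, 0.565, 0.425, -0.563]
wrist_force: [-2.3, -0.2, 14.0]
opening: 0.013
```

```bash
python3 st.py
```

```text
[499.78589105 -40.81356925  24.79332469] [-2.29133491 -0.18907811 14.02967773] [-0.13237623  0.44035577 -0.14840023] 12.957655501861423 -15.864526987508249 17.1167
[ 0.00525471 -0.00177971 -0.99998461]
```

31.2° left, minus lag.

Call:
move_arm([
  [0,0,0.05,0.1,0,0,0],
  [0,0,0.05,0.1,0,0,0],
  [0,0,0.05,0.1,0,0,0],
  [0,0,0.05,0.1,0,0,0],
  [0,0,0.05,0.1,0,0,0],
  [0,0,0.05,0.1,0,0,0],
  [0,0,0.05,0.1,0,0,0],
  [0,0,0.05,0.1,0,0,0],
])

```text
time: 17.78
position: [0.5008, -0.0409, 0.0248]
eef_rot: [0.532, 0.469, 0.528, -0.467]
wrist_force: [-1.6, -0.7, 14.3]
opening: 0.0131
```

Call:
move_arm([
  [0,0,0.04,0.05,0,0,0],
  [0,0,0.02,0,0,0,0],
  [0,0,0,0,0,0,0],
  [0,0,0,0,0,0,0],
])

```text
time: 18.12
position: [0.5009, -0.0409, 0.0248]
eef_rot: [0.545, 0.453, 0.541, -0.452]
wrist_force: [-0.4, -0.5, 14.7]
opening: 0.0132
```

```bash
python3 st.py
```

```text
[500.89384743 -40.90304444  24.81901373] [-0.35970366 -0.46600302 14.70195593] [-0.11229829  0.31754759  0.00350644] 13.197910128003398 10.381549714579851 18.1167
[ 0.00596792 -0.00208905 -0.99998001]
```

Call:
move_arm([
  [0,0,0.03,0,0,0,0],
  [0,0,0.03,0,0,0,0],
  [0,0,0.025,0,0,0,0],
  [0,0,0,0,0,0,0],
  [0,0,0,0,0,0,0],
])

```text
time: 18.53
position: [0.5011, -0.0409, 0.0248]
eef_rot: [0.564, 0.43, 0.56, -0.428]
wrist_force: [0.1, -1.1, 13.0]
opening: 0.0134
```

```bash
python3 st2.py 10
```

```text
[501.09768597 -40.87474077  24.82802589] [ 0.08866407 -1.1261198  12.95953127] [-0.06158261  0.18551406  0.03219723] 13.398756222751317 15.248956778068669 18.5333
[ 0.00653053 -0.0020325  -0.99997661]
```

View pics/r10.png

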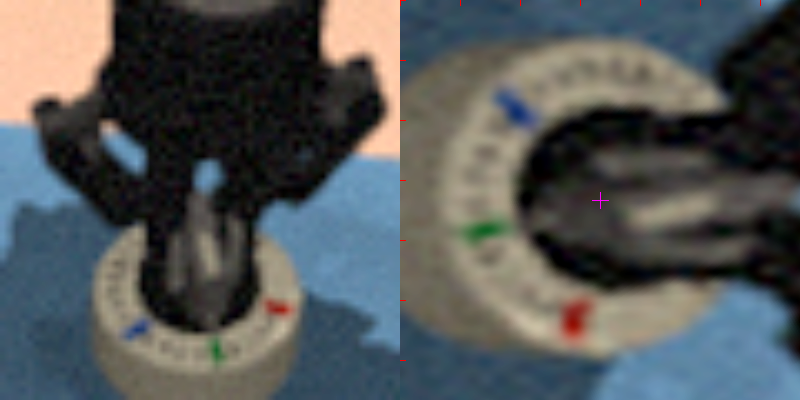

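Call:
move_arm([
  [0,0,0,0,0,0.4,0],
  [0,0,0,0,0,0.3,0.1],
  [0,0,0,0,0,0,0.16],
  [0,0,0,0,0,0,0.18],
  [0,0,0,0,0,0,0.2],
  [0,0,0,0,0,0,0.22],
  [0,0,0,0,0,0,0.22],
], newtons=20)

```text
time: 19.17
position: [0.501, -0.0405, 0.0247]
eef_rot: [0.564, 0.431, 0.56, -0.428]
wrist_force: [2.9, -0.0, 5.8]
opening: 0.0187
```

```bash
python3 st.py
```

```text
[501.01976771 -40.47013965  24.70135262] [ 2.94978871 -0.03800833  5.80042883] [ 0.00711336 -0.55216213  0.01869812] 18.686629973782964 15.221730305114269 19.1667
[ 0.00714849 -0.00138235 -0.99997349]
```

Call:
move_arm([
  [0,0,0,0.5,0,0.3,0.25],
  [0,0,0,0.5,0,0.5,0.27],
  [0,0,0,0,0,1,0.3],
  [0,0,0,0,0,2,0.32],
  [0,0,0,0,0,3,0.35],
  [0,0,0,0,0,5,0.35],
  [0,0,0,0,0,5,0.35],
])

```text
time: 19.75
position: [0.4982, -0.0397, 0.0394]
eef_rot: [0.561, 0.429, 0.562, -0.429]
wrist_force: [-0.7, 0.4, 0.5]
opening: 0.03
```

```bash
python3 st2.py 11
```

```text
[498.18642818 -39.65146952  39.36851273] [-0.73280423  0.42452467  0.49534925] [-0.03966217 -0.0365749  -0.00278607] 29.971238739110273 15.241944793367841 19.75
[-1.18045113e-03  3.42806254e-04 -9.99999245e-01]
```

View pics/r11.png

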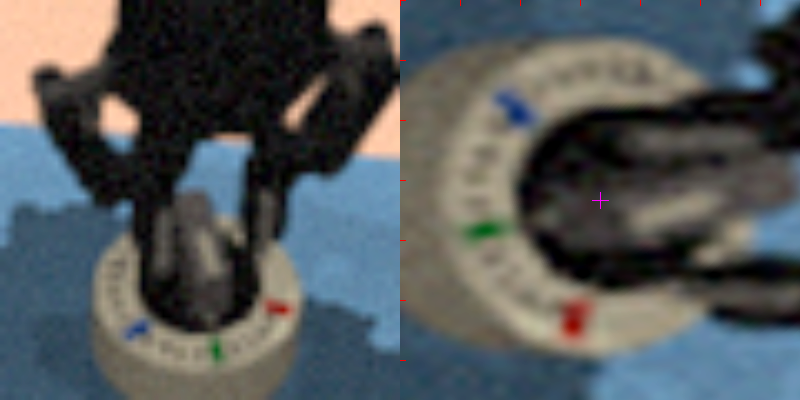

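Call:
move_arm([
  [0,0,0,0,0,10,0.35],
  [0,0,0,0,0,15,0.35],
  [0,0,0,0,0,25,0.35],
  [0,0,0,0,0,35,0.4],
  [0,0,0,0,0,40,0.5],
  [0,0,0,0,35,20,0.5],
  [0,0,0,-5,40,0,0.5],
  [0,0,0,-5,40,0,0.5],
])

```text
time: 20.47
position: [0.49, 0.0759, 0.1877]
eef_rot: [0.563, 0.431, 0.56, -0.429]
wrist_force: [0.4, -0.6, -0.5]
opening: 0.0426
```

Call:
move_arm([
  [0,0,0,-8,40,0,0.5],
  [0,0,0,-8,40,0,0.5],
  [0,0,0,-8,40,0,0.5],
  [0,0,0,-8,40,0,0.5],
  [0,0,0,0,0,0,0.5],
  [0,0,0,0,0,0,0.5],
])

```text
time: 20.97
position: [0.456, 0.2369, 0.1849]
eef_rot: [0.563, 0.428, 0.563, -0.428]
wrist_force: [-0.1, -0.6, -0.6]
opening: 0.0426
```

```bash
python3 - <<'E'
from h import *
for n in("top","side"):
    snap(n,f'{n}12.png'); im=cv2.imread(f'pics/{n}12.png')
    cv2.imwrite(f'pics/r12{n}.png',np.hstack([rect(n,im,.042,.502,-.039,N=400),rect(n,im,.075,.502,-.039,N=400)]))
    for q in ("dial_bar","timer_zero","timer"):
        print(n,q,[(round(r["p"],2),np.round(w(n,r["point"]),4)) for r in nets.pinpoint(n,q)[:1]])
E
```

```text
top dial_bar []
top timer_zero [(0.61, array([ 0.4631, -0.0312,  0.0433]))]
top timer [(0.57, array([ 0.5047, -0.0365,  0.0112]))]
side dial_bar [(0.7, array([ 0.5026, -0.04  ,  0.0756]))]
side timer_zero [(0.96, array([ 0.4655, -0.0362,  0.0434]))]
side timer [(0.88, array([ 0.5103, -0.0387,  0.0132]))]
```

View pics/r12top.png

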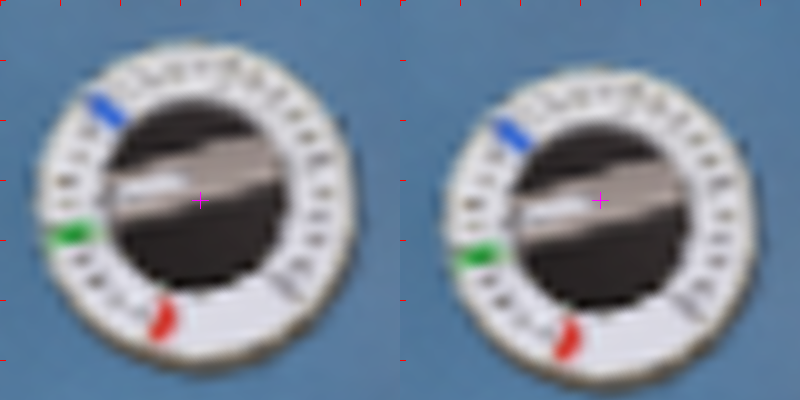

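View pics/top12.png

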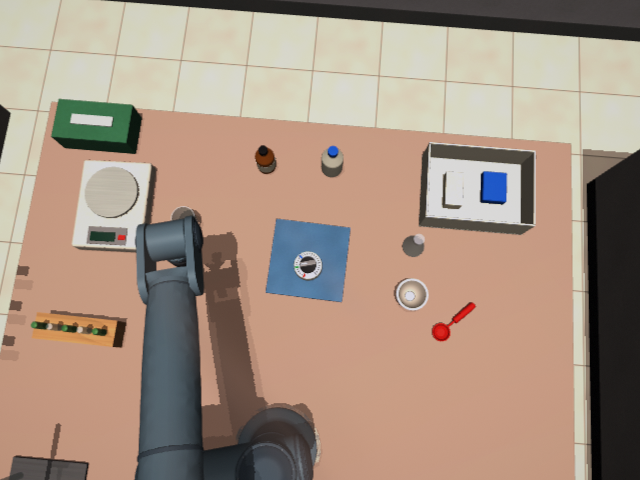

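View pics/r12side.png

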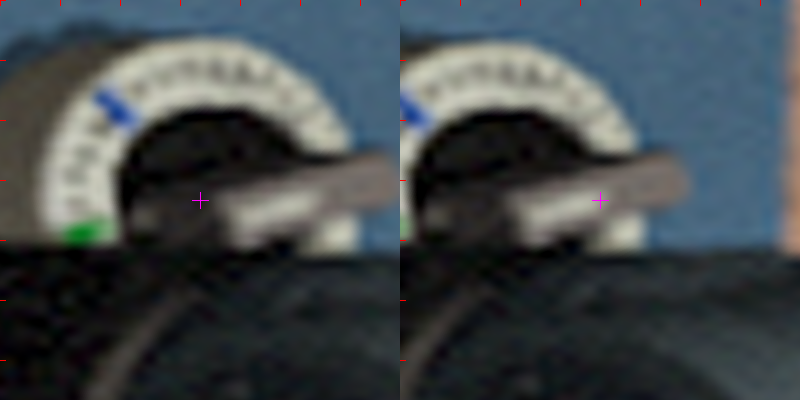

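```bash
python3 - <<'E'
from h import *
def rr(f,z): 
    N=800; s=.1/N; A=np.array([[0,-s,.552],[-s,0,.011],[0,0,1]])
    return cv2.warpPerspective(cv2.imread(f),H("top",z)@A,(N,N),flags=cv2.INTER_CUBIC|cv2.WARP_INVERSE_MAP)
for f in("pics/top0.png","pics/top12.png"):
    a=rr(f,.042).astype(int); B,G,Rr=a[...,0],a[...,1],a[...,2]
    v,u=np.mgrid[:800,:800]; X=.552-v*.000125; Y=.011-u*.000125
    inr=np.hypot(X-.5015,Y+.0385)<.041
    m={}
    for nm,mask in(("red",(Rr-G>60)&(Rr-B>60)),("green",(G-Rr>50)&(G-B>40)),("blue",(B-Rr>80)&(B-G>60))):
        k=mask&inr; m[nm]=np.array([X[k].mean(),Y[k].mean()]); 
    # circle centre from marks: 3 marks on same radius
    p=np.array(list(m.values())); Am=np.c_[2*(p[1:]-p[0])]; c=np.linalg.solve(Am,(p[1:]**2).sum(1)-(p[0]**2).sum())
    print(f,"centre",c.round(4),{n:(np.degrees(np.arctan2(*(q-np.array([.5015,-.0385]))[::-1])).round(1),q.round(4)) for n,q in m.items()})
    b=rr(f,.075).astype(int); 
    sat=b.max(2)-b.min(2); g=b.mean(2); k=((g>90)&(np.hypot(X-.5025,Y+.0385)<.0205)&(sat<70)).astype(np.uint8)
    k=cv2.morphologyEx(k,cv2.MORPH_OPEN,np.ones((25,25)))
    n,l,st,_=cv2.connectedComponentsWithStats(k); i=1+np.argmax(st[1:,4]); K=l==i
    P=np.c_[X[K],Y[K]]; w_,V=np.linalg.eigh(np.cov(P.T)); d=V[:,1]; print("bar",K.sum(),P.mean(0).round(4),np.sqrt(w_)*1000,np.degrees(np.arctan2(d[1],d[0]))%180)
    cv2.imwrite('pics/k'+f[8:],np.hstack([b.astype(np.uint8)//2+(K[...,None]*100).astype(np.uint8)])[100:700,100:700])
E
```

```text
pics/top0.png centre [ 0.5012 -0.0371] {'red': (np.float64(163.7), array([ 0.4713, -0.0297])), 'green': (np.float64(104.4), array([ 0.4935, -0.0073])), 'blue': (np.float64(45.4), array([ 0.5236, -0.016 ]))}
bar 36052 [ 0.5039 -0.0389] [ 4.62402206 11.90410214] 150.478856392778
pics/top12.png centre [ 0.5015 -0.0367] {'red': (np.float64(163.7), array([ 0.4716, -0.0298])), 'green': (np.float64(104.0), array([ 0.4936, -0.007 ])), 'blue': (np.float64(45.2), array([ 0.5241, -0.0158]))}
bar 33203 [ 0.5021 -0.0388] [ 3.71509319 11.47569374] 105.20649932956889
```

```bash
ls pics/k*; python3 -c "
import cv2,glob,numpy as np
cv2.imwrite('pics/kk.png',np.hstack([cv2.resize(cv2.imread(f),(390,390)) for f in sorted(glob.glob('pics/k*.png'))][:2]))"
```

```text
pics/k0.png
pics/k12.png
```

View pics/kk.png

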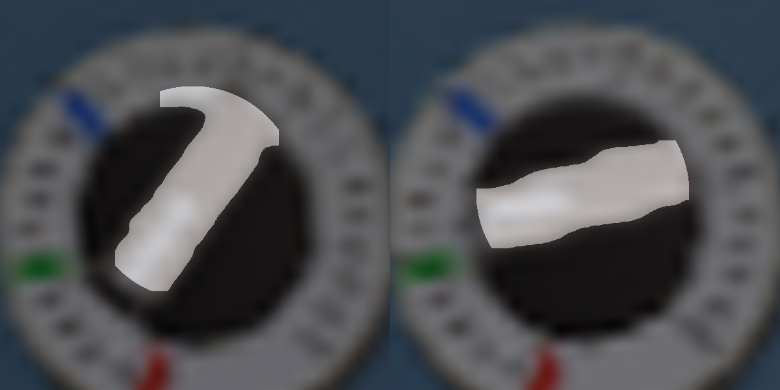

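```bash
python3 -c "
from h import *
s=arm.sense();print(s['time'],s['wrist_force']);print(ticket.hand_in())"
```

```text
21.3667 [ 0.72159393  0.57967351 -0.48568889]
the job is handed in; nothing more can be done
None
```

The timer is set to five minutes and the job was handed in at 21.4 s. No verdict was reported.

**What I did:** I gripped the dial bar with the fingertips bearing on the flange. While turning, the wrist readings showed about 12–16.5 N of downward push (readings at the end of each move). I turned the dial clockwise to about 130°, past the blue mark at 120°, then back to green. Then I let go, lifted clear and moved the arm away.

**Last checks, from the top camera:**
- **Dial:** the bar pointed at 105.2° in the world frame, and the green mark measured 104–105°, so they agree within about 1°.
- **Housing:** the marks' centre moved by no more than about 0.5 mm and they turned by no more than about 0.4°, which is within measurement noise.
- **Bystanders:** those in view looked unmoved in the final picture. The arm hid part of the beaker and the whole jar, so I did not check those two. The path passed about 10 cm or more above them.

**What disagreed:**
- **Fingertip height:** the real fingertips turned out about 24 mm higher than the reported TCP. My first descent therefore touched the top of the bar at up to about 8 N, and the fingers closed on air. I lifted off, checked in the side camera that the timer's marks had not moved, and then gripped properly.
- **Sideways force:** up to about 6 N built up during turning, because the TCP was about 2 mm off the dial's axis. I trimmed it out as I went.
- **Networks:** the top camera did not report the dial bar in the last picture, so that check rests on my own image measurement. The side camera put the timer's origin about 6 mm further in x than at the start. The marks did not support that shift.

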